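Put the four rosins back in their own cases

ROBOT

A 7-joint arm with a two-finger parallel gripper is mounted at the origin on the work surface. World frame = base frame: x ahead of the robot, y to its left, z up, the work surface at z = 0. Lengths are in m, angles in rad, forces in N, time in s.
With the tool pointing down it reaches from about 0.425 to 0.925 m from the base axis. Payload 6.8 kg.
Tool frame: the origin (TCP) lies midway between the tips of the shut fingers; the grasp point (between the pads) lies ctrl.pinch_z behind it (ctrl.pinch_z is the distance from the TCP to the grasp point, in m); z points along the fingers, y is the line along which they close (so a half turn about z gives the same grasp; the last joint's range is limited). The gripper opens to 88 mm and grips with 3 to 60 N. Pads are 20 mm wide; open, the fingers measure 115 mm over their backs; the gripper's body (75 mm by 178 mm) begins 61 mm behind the grasp point.
Start: joints at [-1.336, 0.477, 0.022, 1.555, -0.011, 1.109, -0.083], TCP at [0.227, 0.636, 0.223] pointing down, gripper open.
Joint ranges: [-2.96, 2.96], [-0.34, 2.1], [-1.41, 1.46], [0.24, 2.44], [-1.37, 4.51], [0.17, 1.92], [-2.96, 2.96]. Speed limits (rad/s): [2.39, 2.39, 3.14, 3.14, 3.14, 3.14, 3.14].

INTERFACE

Orientations are given as a unit quaternion [w, x, y, z].
In Python, from station import status, imaging, ctrl gives the robot as it stands.
- The arm moves only by the shell command python3 -m pendant 'ROWS' [OPENING] [FORCE]. ROWS is a JSON object of lists of equal length, an entry for each row: "dp": the shift along the tool's x, y, z in mm, a list of three; "spin": the turn about the tool's z in degrees. In form: {"dp": [[x, y, z], ...], "spin": [spin, ...]}. A call has 1 to 12 rows; each row shifts and turns the commanded pose from where the row before left it, along the tool's axes as they then stand; what a row does not reach is not made up. A row lasts 1/10 s, in which the tool goes at most 50 mm and 8.59 degrees, less where a joint would pass 70% of its speed; a pose out of reach is approached as far as the arm can. A call is refused whole if a number of a shift passes 50 or a number of a turn 8.59, either way. A call with a gripper value outside its range is refused whole. OPENING is the closure in counts, from 0 (fully open) to 255 (shut), set as the call begins (- or left out, the last holds). The fingers move at their own pace and stop on an object; FORCE is the grip in N (left out, the last holds). Time passes only in rows, so rows that do not move let the fingers close. It gives the time, the measured TCP pose, the force, the opening and the grip force at its end, in the units of the state.
- status.observe(): the state, without advancing time (a new reading comes with each control period).
- imaging.camera(name): name is "scene" or "top"; returns a dict with "img" (400x640x3 uint8, red, green, blue), "depth" (400x640 float32, m along the optical axis (not along the pixel's ray), 0 where there is no reading), "fx", "fy", "cx", "cy" (pixels), "dist_coeffs" ([k1, k2, p1, p2, k3] as OpenCV has them; the pictures are not rectified), "extrinsics" (4x4, takes a point from camera to world coordinates). Camera axes: x right, y down, z forward; pixel columns grow to the right and rows downward; lengths in m; the calibration is good to about 2 mm. A picture is of the moment at which its call begins.
- ctrl.hand_in(): hands the job in; it is judged then, once.
The state is a dict: "clock": time; "joint_positions": joint angles; "joint_velocities": joint speeds; "effort": joint torques, N m; "position": TCP position; "eef_rot": TCP orientation; "ft_force": force on the tool from outside, world axes, zero at the start; "moment": the same for the moment, N m; "opening": finger opening in m; "grip_force": force on a finger pad.
Only numpy, scipy, OpenCV 4.12 (cv2) and the standard library are available. Lean on these libraries where they do the work, as an engineer would, in place of code of your own. Each camera call takes 0.05 s, during which the arm holds its last target. There are 200 camera calls.

TASK

The quartet has finished its rehearsal and left four rosins lying about on the piano: put each one back in its own open case, the one made for its shape and size, so that it lies flat on the red felt of the lined half. Rosin is brittle, so set each one down rather than dropping it, and leave the pitch pipe and the cup where they are.

Things in the scene. Friction and masses are not known exactly. Their poses are not given: they have to be found in the camera images.
- rosin_small_mid (a point): Small violin rosin: round cake of honey-amber resin, 40 mm diameter, 24 mm thick, lying flat on the piano; the smaller of the two round cakes. Its home is the small round case. The point is its centre, 12 mm above its underside; z up. Brittle: it must not be dropped.
- rosin_large_mid (a point): Large cello rosin: round cake of green resin, 56 mm diameter, 24 mm thick, lying flat. Its home is the large round case. The point is its centre, 12 mm above its underside; z up. Brittle: it must not be dropped.
- rosin_square_mid (a point): Square rosin: pale straw-coloured square cake, 46 x 46 mm, 24 mm thick, lying flat. x and y are parallel to its sides. Its home is the square case. The point is its centre, 12 mm above its underside; z up. Brittle: it must not be dropped.
- rosin_bar_mid (a point): Student bar rosin: oblong bar of amber resin in a light wooden trough, 66 mm long (along its x) by 28 mm wide (along its y), 24 mm thick, lying flat, amber side up. Its home is the oblong case. The point is its centre, 12 mm above its underside; z up. Brittle: it must not be dropped.
- case_small_felt (a point): Small round case: tray with a round recess of 56 mm diameter, 62 mm outside. White plastic, fixed, open flat. Red felt floor 4 mm above the piano top, rim 10 mm (recess 6 mm deep: keep fingertips over 7 mm above the rosin's underside). Lid: plain white plate 6 mm thick, same outline, on its +x side; steel latch on -x. Point: middle of the felt's surface; x to the lid, z up.
- case_large_felt (a point): Large round case: tray with a round recess of 72 mm diameter, 78 mm outside. White plastic, fixed, open flat. Red felt floor 4 mm above the piano top, rim 10 mm (recess 6 mm deep: keep fingertips over 7 mm above the rosin's underside). Lid: plain white plate 6 mm thick, same outline, on its +x side; steel latch on -x. Point: middle of the felt's surface; x to the lid, z up.
- case_square_felt (a point): Square case: tray with a square recess 62 x 62 mm, 68 mm outside, sides parallel to its x and y. White plastic, fixed, open flat. Red felt floor 4 mm above the piano top, rim 10 mm (recess 6 mm deep: keep fingertips over 7 mm above the rosin's underside). Lid: plain white plate 6 mm thick, same outline, on its +x side; steel latch on -x. Point: middle of the felt's surface; x to the lid, z up.
- case_bar_felt (a point): Oblong case: tray with a recess 82 mm long (along y, as the bar goes) by 44 mm (along x). White plastic, fixed, open flat. Red felt floor 4 mm above the piano top, rim 10 mm (recess 6 mm deep: keep fingertips over 7 mm above the rosin's underside). Lid: plain white plate 6 mm thick, same outline, on its +x side; steel latch on -x. Point: middle of the felt's surface; x to the lid, z up.
- pitch_pipe_mid (a point): Pitch pipe (not a rosin, stays where it is): loose round disc, chrome with a black middle spot and black band, 66 mm diameter, 18 mm thick, lying flat among the rosins. The point is its centre, 9 mm up.
- cup_mid (a point): White espresso cup with a handle, 62 mm across the mouth, 56 mm high, loose on a blue ceramic coaster 6 mm thick among the cases; stays where it is. The point is its centre, half-way up.
Not all that is in view belongs to the job. Of the things that look like the part that bears rosin_large_mid, the middle-sized one is meant.

How it is judged:
At the end, for the whole second after the job is handed in: Each rosin lies released and at rest in the tray of its own case: centre within 12 mm of the felt's middle and 9 to 14.5 mm above the felt, level within 0.12 rad. Pitch pipe and cup are within 20 mm of their starts, the cup upright (horizontal distance between rosin_small_mid and case_small_felt below 0.012 m and z of rosin_small_mid in the frame of case_small_felt between 0.009 and 0.0145 m and angle between each of rosin_small_mid, rosin_large_mid, rosin_square_mid, rosin_bar_mid's own z axis and vertical below 0.12 rad and linear speed of each of rosin_small, rosin_large, rosin_square, rosin_bar below 0.02 m/s and contact force between the fingers and rosin_small below 0.1 N and horizontal distance between rosin_large_mid and case_large_felt below 0.012 m and z of rosin_large_mid in the frame of case_large_felt between 0.009 and 0.0145 m and contact force between the fingers and rosin_large below 0.1 N and horizontal distance between rosin_square_mid and case_square_felt below 0.012 m and z of rosin_square_mid in the frame of case_square_felt between 0.009 and 0.0145 m and contact force between the fingers and rosin_square below 0.1 N and horizontal distance between rosin_bar_mid and case_bar_felt below 0.012 m and z of rosin_bar_mid in the frame of case_bar_felt between 0.009 and 0.0145 m and contact force between the fingers and rosin_bar below 0.1 N and distance of each of pitch_pipe_mid, cup_mid from where it was at the start of the episode below 0.02 m and angle between cup_mid's own z axis and vertical below 0.2 rad); the robot touches nothing.
It fails at once if a rosin is dropped (moves faster than 0.6 m/s with no finger on it, some 2 cm of free fall) ((linear speed of rosin_small above 0.6 m/s and contact force between the fingers and rosin_small below 0.02 N) or (linear speed of rosin_large above 0.6 m/s and contact force between the fingers and rosin_large below 0.02 N) or (linear speed of rosin_square above 0.6 m/s and contact force between the fingers and rosin_square below 0.02 N) or (linear speed of rosin_bar above 0.6 m/s and contact force between the fingers and rosin_bar below 0.02 N)).
It fails at once if the pitch pipe is shifted by more than 2 cm (distance of pitch_pipe_mid from where it was at the start of the episode above 0.02 m).
It fails at once if the cup is shifted by more than 2 cm or tipped (distance of cup_mid from where it was at the start of the episode above 0.02 m or angle between cup_mid's own z axis and vertical above 0.35 rad).
It also fails if it takes over 106 s, if anything falls off the work surface, if the arm or the gripper's body presses on something with over 40 N, if the wrist force passes 120 N, or if a joint passes its speed limit or range.

## Working session

There is one attempt and no reset: what is moved stays moved. The work goes in short steps, Python scripts to look and compute and a shell command to move; the robot and the scene stay as the last step left them, time stands still between calls to the robot, and variables do not carry over. Pictures are saved under pics/ and viewed, at most 14 in all, crops included, and the job is handed in when it is done.

```bash
ls; mkdir -p pics
python3 - <<'E'
from station import status, imaging, ctrl
import cv2,numpy as np
print(ctrl.pinch_z); s=status.observe(); print(s)
for n in("scene","top"):
    c=imaging.camera(n); cv2.imwrite(f"pics/{n}0.png",c["img"][:,:,::-1]); print(n,c["fx"],c["fy"],c["cx"],c["cy"],c["dist_coeffs"],np.round(c["extrinsics"],3).tolist())
    np.savez(f"/tmp/{n}.npz",**c)
E
```

```text
pics
0.0187
{'clock': 0.0, 'joint_positions': array([-1.33609455,  0.47776954,  0.02236494,  1.55644947, -0.01152402,
        1.10930532, -0.08310714]), 'joint_velocities': array([ 0.00026351, -0.00035698,  0.00127604,  0.00052938,  0.00025866,
        0.00046913,  0.00024941]), 'effort': array([ 3.72764571e-04, -5.82848203e+01,  1.53449435e+00, -2.72601306e+01,
       -5.43690159e-02,  1.71253545e-02,  1.70263124e-04]), 'position': array([0.22670489, 0.63514599, 0.22170354]), 'eef_rot': array([-9.26855424e-05,  1.70571986e-01,  9.85344805e-01, -8.96895559e-04]), 'ft_force': array([0.69293049, 0.65965855, 0.21114581]), 'moment': array([-0.04170223, -0.02313234, -0.01849488]), 'grip_force': 0.0, 'opening': 0.08773985841726152}
scene 458.42359277184215 458.42359277184215 306.92413138385115 208.75742863970413 [-0.11762879  0.          0.          0.          0.        ] [[-0.253, 0.752, -0.608, 1.199], [0.967, 0.185, -0.174, 0.182], [-0.018, -0.633, -0.774, 0.935], [0.0, 0.0, 0.0, 1.0]]
top 438.31464367007584 438.31464367007584 327.79542270395024 198.2084024061054 [-0.05679093  0.          0.          0.          0.        ] [[-0.01, -0.98, 0.199, 0.289], [-1.0, 0.005, -0.022, -0.015], [0.02, -0.199, -0.98, 1.118], [0.0, 0.0, 0.0, 1.0]]
```

View pics/top0.png

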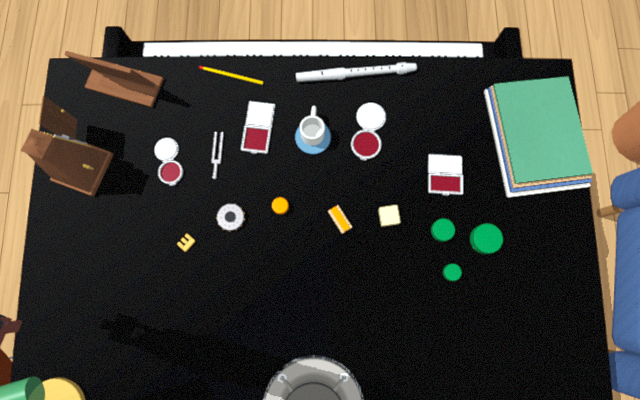

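View pics/scene0.png

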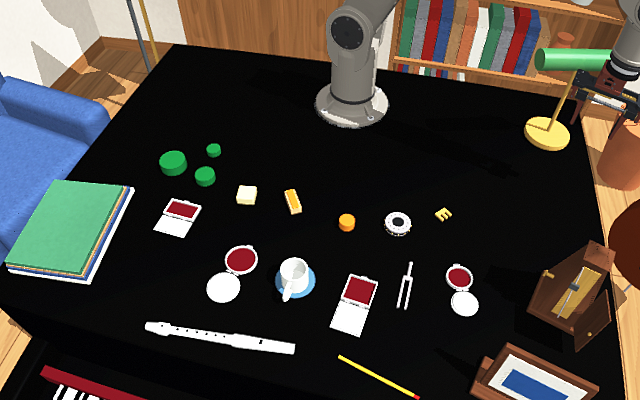

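Top view: green middle-sized at (443,230), amber round (280,206), bar (340,219), straw square (389,215), pitch pipe (230,217). The felts are small (170,172), square (257,140), large (366,145) and oblong (445,185), and the cup is at (312,130). Now to measure them.

```bash
cat > h.py <<'E'
import cv2,numpy as np
def world(c,uv,z):
    "intersect pixel rays with plane z"
    K=np.array([[c["fx"],0,c["cx"]],[0,c["fy"],c["cy"]],[0,0,1]])
    n=cv2.undistortPoints(np.float64(uv).reshape(-1,1,2),K,c["dist_coeffs"]).reshape(-1,2)
    E=c["extrinsics"]; d=np.c_[n,np.ones(len(n))]@E[:3,:3].T; o=E[:3,3]
    return o+d*((z-o[2])/d[:,2])[:,None]
def depthz(c):
    h,w=c["depth"].shape; v,u=np.mgrid[:h,:w]
    K=np.array([[c["fx"],0,c["cx"]],[0,c["fy"],c["cy"]],[0,0,1]])
    n=cv2.undistortPoints(np.float64(np.dstack([u,v])).reshape(-1,1,2),K,c["dist_coeffs"]).reshape(-1,2)
    P=np.c_[n,np.ones(len(n))]*c["depth"].reshape(-1,1)
    return (P@c["extrinsics"][:3,:3].T+c["extrinsics"][:3,3]).reshape(h,w,3)
R={"green":((60,150,60),(85,255,255)),"felt":((165,120,60),(179,255,255)),"amber":((10,150,120),(24,255,255)),"straw":((15,25,150),(35,149,255)),"steel":((0,0,60),(179,40,255))}
def measure(c,col,z,bounds=(0.3,0.85,-.45,.45),amin=60):
    hsv=cv2.cvtColor(c["img"],cv2.COLOR_RGB2HSV); m=cv2.inRange(hsv,*R[col])
    W=depthz(c); out=[]
    n,l,st,ce=cv2.connectedComponentsWithStats(m)
    for i in range(1,n):
        if st[i,4]<amin: continue
        p=l==i
        cnt=cv2.findContours(np.uint8(p),0,1)[0][0].reshape(-1,2)
        w=world(c,cnt,z)[:,:2]; mid=w.mean(0)
        if not(bounds[0]<mid[0]<bounds[1] and bounds[2]<mid[1]<bounds[3]): continue
        (a,b),(s,t),an=cv2.minAreaRect(np.float32(w*1000))
        out.append((col,ce[i].round(),"rect",np.round([a,b,s,t,an],1),"circ",np.round(np.r_[cv2.minEnclosingCircle(np.float32(w*1000))[0],2*cv2.minEnclosingCircle(np.float32(w*1000))[1]],1),"z90",round(float(np.percentile(W[p][:,2],90))*1000,1),"zmed",round(float(np.median(W[p][:,2]))*1000,1)))
    return out
E
python3 - <<'E'
from h import *
for n in("top","scene"):
    c=dict(np.load(f"/tmp/{n}.npz")); print(n)
    for col,z in(("green",.024),("amber",.024),("straw",.024),("felt",.004),("steel",.018)):
        for o in measure(c,col,z): print(*o)
E
```

```text
top
green [443. 229.] rect [ 428.9 -329.    59.1   59.2   86.9] circ [ 428.8 -329.1   63.6] z90 26.6 zmed 23.4
green [486. 238.] rect [ 406.2 -439.9   84.6   76.5   89.2] circ [ 404.7 -439.9   87.7] z90 35.0 zmed 31.8
green [452. 272.] rect [ 323.1 -346.8   45.5   42.5   86.7] circ [ 322.1 -346.7   48.5] z90 20.2 zmed 17.1
amber [279. 205.] rect [494.4  83.7  42.   41.4  45.5] circ [494.4  83.8  45.2] z90 26.8 zmed 23.8
amber [340. 218.] rect [459.3 -68.6  68.7  17.5  31.1] circ [458.9 -67.9  69.4] z90 26.8 zmed 23.9
straw [321.  71.] rect [ 6.1350e+02 -3.6500e+01  9.9030e+02  1.8871e+03  2.0000e-01] circ [ 797.6  -35.7 1987. ] z90 -740.8 zmed -748.0
straw [344. 216.] rect [465.  -79.1  66.2   6.   31.6] circ [465.2 -79.4  66.2] z90 22.4 zmed 16.8
straw [389. 215.] rect [ 467.  -193.7   49.3   50.2    7.6] circ [ 467.  -192.7   65. ] z90 26.7 zmed 23.5
straw [335. 221.] rect [452.5 -57.6  67.4   7.8  31.2] circ [452.6 -57.7  67.4] z90 24.6 zmed 20.5
straw [186. 242.] rect [401.7 316.3  29.1  34.4  46.6] circ [401.6 316.2  40.9] z90 11.0 zmed 7.9
felt [256. 139.] rect [678.5 151.9  55
[... 2639 characters left out ...]
ect [ 583.3 -343.4   95.2  114.9   86.5] circ [ 584.9 -343.6  141.5] z90 10.1 zmed 6.2
steel [398. 223.] rect [466.  209.2  67.7  68.   70.4] circ [469.7 209.5  75.6] z90 20.6 zmed 18.2
steel [227. 280.] rect [ 704.4 -144.6   82.1  168.7   80.2] circ [ 704.6 -143.6  168.8] z90 9.4 zmed 5.6
steel [293. 276.] rect [6.843e+02 6.000e-01 1.154e+02 6.600e+01 2.030e+01] circ [688.5  -9.5 120.1] z90 61.4 zmed 36.1
steel [405. 287.] rect [638.9 252.4  24.3 129.2  87. ] circ [638.9 249.6 129.8] z90 8.6 zmed 5.4
steel [463. 296.] rect [621.8 377.4 137.8  64.7  13.1] circ [621.8 377.5 137.9] z90 9.5 zmed 5.7
steel [351. 311.] rect [713.9 146.3  69.6 149.6  83.3] circ [716.2 146.9 158.6] z90 9.4 zmed 6.0
```

```bash
cat > go.py <<'E'
import sys,numpy as np
from station import status
from scipy.spatial.transform import Rotation as Ro
# go.py x y z(mm) [yaw of tool y axis, deg]: spin to do first, then shift in mm along tool axes AFTER that spin, and without spin
s=status.observe(); t=np.array(sys.argv[1:4],float); q=s["eef_rot"]; R=Ro.from_quat(q[[1,2,3,0]]).as_matrix()
d=t-s["position"]*1000; yaw=np.degrees(np.arctan2(R[1,1],R[0,1]))
print("t",round(s["clock"],1),"pos",(s["position"]*1000).round(1),"yaw",yaw.round(1),"ft",s["ft_force"].round(1),"open",round(s["opening"]*1000,1),"grip",round(s["grip_force"],1),"tilt",R[2,2].round(4))
print("shift without spin",(R.T@d).round(1))
if len(sys.argv)>4:
    sp=-((float(sys.argv[4])-yaw+90)%180-90); R2=R@Ro.from_euler("z",sp,degrees=True).as_matrix()
    print("spin",sp.round(1),"then shift",(R2.T@d).round(1))
E
python3 go.py 495 84 90
```

```text
t 0.1 pos [226.7 635.2 221.8] yaw 70.4 ft [ 0.5 -0.4  1. ] open 87.9 grip 0.0 tilt -1.0
shift without spin [-438.  -428.8  132.5]
```

```bash
python3 -m pendant '{"dp":[[-32,-31,8],[-32,-31,8],[-32,-31,8],[-32,-31,8],[-32,-31,8],[-32,-31,8],[-32,-31,8],[-32,-31,8],[-32,-31,8],[-32,-31,8],[-32,-31,8],[-32,-31,8]],"spin":[0,0,0,0,0,0,0,0,0,0,0,0]}' 0 10; python3 go.py 495 84 60
```

```text
clock: 1.3
position: [0.4638, 0.1546, 0.1263]
eef_rot: [-0.0, 0.17, 0.985, 0.0]
ft_force: [1.1, 0.0, -1.2]
opening: 0.0878
grip_force: 0.0
t 1.3 pos [463.8 154.6 126.3] yaw 70.4 ft [ 1.1  0.  -1.2] open 87.8 grip 0.0 tilt -1.0
shift without spin [-53.1 -56.   66.3]
```

```bash
python3 -m pendant '{"dp":[[-27,-28,10],[-26,-28,16],[0,0,20],[0,0,20],[0,0,0]],"spin":[0,0,0,0,0]}'
python3 - <<'E'
from h import *
from station import imaging
for n in("scene",):
    c=imaging.camera(n); im=c["img"][150:290,270:460,::-1]; cv2.imwrite("pics/s1.png",cv2.resize(im,None,fx=4,fy=4))
    W=depthz(c); v,u=np.mgrid[:400,:640]
    m=(abs(W[...,0]-.495)<.08)&(abs(W[...,1]-.084)<.09)&(W[...,2]>.035)
    print(np.round(np.percentile(W[m][:,2],[0,1,3,5,10,20]),3))
E
python3 go.py 495 84 9
```

```text
clock: 1.8
position: [0.4926, 0.0849, 0.0585]
eef_rot: [-0.002, 0.171, 0.985, -0.001]
ft_force: [-0.2, 0.2, 0.6]
opening: 0.0876
grip_force: 0.0
[0.06  0.087 0.149 0.157 0.178 0.206]
t 1.9 pos [493.5  85.4  59.8] yaw 70.3 ft [0.2 0.1 0.5] open 88.0 grip 0.0 tilt -1.0
shift without spin [-2.  -0.7 50.8]
```

View pics/s1.png

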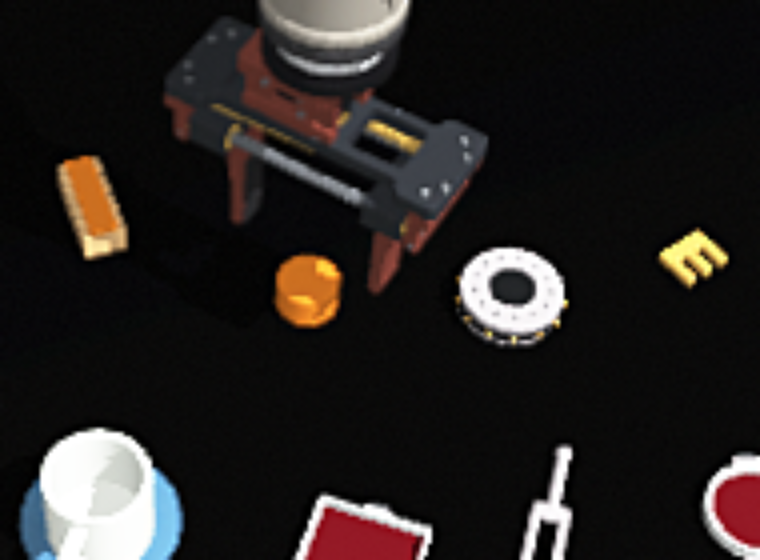

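The close view shows the amber cake at about (308,290) in the crop, between the fingers' line. The gripper is a linear slide and the pitch pipe is clear of it.

```bash
python3 -m pendant '{"dp":[[-1,-1,20],[-1,0,20],[0,0,8],[0,0,3],[0,0,0]],"spin":[0,0,0,0,0]}'; python3 -m pendant '{"dp":[[0,0,0],[0,0,0],[0,0,0],[0,0,0],[0,0,0],[0,0,0],[0,0,0],[0,0,0]],"spin":[0,0,0,0,0,0,0,0]}' 255 15;  python3 go.py 586 374 80
```

```text
clock: 2.35
position: [0.4964, 0.0844, 0.0102]
eef_rot: [0.0, 0.17, 0.985, 0.0]
ft_force: [0.6, -0.0, 0.0]
opening: 0.088
grip_force: 0.0
clock: 3.15
position: [0.4961, 0.0841, 0.0097]
eef_rot: [-0.0, 0.171, 0.985, -0.0]
ft_force: [-0.3, 0.1, 0.1]
opening: 0.0395
grip_force: 15.0
t 3.1 pos [496.1  84.1   9.7] yaw 70.4 ft [-0.3  0.1  0.1] open 39.5 grip 15.0 tilt -1.0
shift without spin [ 12.8 303.2 -70.4]
```

```bash
python3 -m pendant '{"dp":[[0,0,-10],[0,0,-25],[0,0,-25],[1,20,-5],[1,35,0],[2,40,0],[2,40,0],[2,40,0],[2,40,0],[1,40,0],[1,30,0],[1,18,0]],"spin":[0,0,0,0,0,0,0,0,0,0,0,0]}';  python3 go.py 586 374 14
```

```text
clock: 4.35
position: [0.5856, 0.3773, 0.0752]
eef_rot: [0.0, 0.169, 0.986, 0.001]
ft_force: [-0.1, 0.5, -0.8]
opening: 0.0397
grip_force: 15.0
t 4.3 pos [585.6 377.3  75.2] yaw 70.5 ft [-0.1  0.5 -0.8] open 39.7 grip 15.0 tilt -1.0
shift without spin [-1.5 -3.1 61.2]
```

Run:
```python
from h import *
from station import imaging,status
for n in("top","scene"):
    c=imaging.camera(n)
    for o in measure(c,"amber",.089)+measure(c,"felt",.004,amin=30): print(n,*o)
c=imaging.camera("scene");cv2.imwrite("pics/s2.png",cv2.resize(c["img"][180:320,380:560,::-1],None,fx=4,fy=4))
```

```text
top amber [340. 218.] rect [449.2 -65.3  64.6  16.7  31.4] circ [448.8 -64.7  65.3] z90 26.8 zmed 23.7
top felt [256. 139.] rect [678.4 151.7  54.7  55.6  82.6] circ [679.3 151.4  75.4] z90 7.5 zmed 4.6
top felt [366. 144.] rect [ 663.9 -141.5   61.6   64.5   88.7] circ [ 663.7 -142.1   64.9] z90 7.2 zmed 4.6
top felt [171. 176.] rect [578.5 370.6  26.2  49.2  22.5] circ [587.8 374.5  49.3] z90 8.6 zmed 4.8
top felt [445. 183.] rect [ 554.  -349.    74.7   38.    85.9] circ [ 554.3 -349.2   81.2] z90 6.8 zmed 4.4
scene amber [292. 198.] rect [510.6 -51.9  61.5  16.3  31.9] circ [511.5 -53.1  62. ] z90 26.9 zmed 24.6
scene amber [470. 260.] rect [590.1 378.2  38.2  53.3  71.9] circ [590.3 378.6  53.9] z90 91.2 zmed 88.7
scene amber [486. 362.] rect [819.6 421.1  15.6  24.1  68.7] circ [819.7 421.5  28.3] z90 14.3 zmed 11.6
scene felt [182. 209.] rect [ 548.8 -350.9   76.1   37.9   87.1] circ [ 549.9 -351.    83.3] z90 6.9 zmed 4.8
scene felt [241. 259.] rect [ 657.7 -144.1   63.4   66.8   14.3] circ [ 657.4 -143.9   68.7] z90 6.7 zmed 4.3
scene felt [459. 277.] rect [583.9 373.8  46.4  50.3  13.3] circ [582.9 373.5  51.7] z90 6.4 zmed 4.4
scene felt [359. 290.] rect [672.  151.   58.8  56.5  82.6] circ [671.7 151.3  79.4] z90 6.0 zmed 3.7
```

```bash
python3 -m pendant '{"dp":[[0,0,20],[0,0,20],[0,0,12],[0,0,5],[0,0,0]],"spin":[0,0,0,0,0]}'; python3 go.py 586 374 14
```

```text
clock: 5.0
position: [0.5856, 0.3728, 0.0174]
eef_rot: [-0.0, 0.171, 0.985, -0.001]
ft_force: [0.6, 0.3, -0.3]
opening: 0.0395
grip_force: 15.0
t 5.0 pos [585.6 372.8  17.4] yaw 70.3 ft [ 0.6  0.3 -0.3] open 39.5 grip 15.0 tilt -1.0
shift without spin [0.  1.3 3.4]
```

```bash
python3 -m pendant '{"dp":[[0,0,2],[0,1,1],[0,0,0.5],[0,0,0]],"spin":[0,0,0,0]}'; python3 -m pendant '{"dp":[[0,0,0],[0,0,0],[0,0,0],[0,0,0],[0,0,0],[0,0,0],[0,0,0],[0,0,-20],[0,0,-30],[0,0,-20]],"spin":[0,0,0,0,0,0,0,0,0,0]}' 0; python3 go.py 467 -195 80 8.4; python3 go.py 459 -69 80 -58.7
```

```text
clock: 5.4
position: [0.5862, 0.3751, 0.0145]
eef_rot: [0.0, 0.17, 0.985, 0.0]
ft_force: [0.3, -0.0, -0.3]
opening: 0.0394
grip_force: 15.0
clock: 6.4
position: [0.5866, 0.3751, 0.0858]
eef_rot: [0.0, 0.171, 0.985, 0.0]
ft_force: [0.5, 1.1, 0.7]
opening: 0.0878
grip_force: 0.0
t 6.4 pos [586.6 375.1  85.8] yaw 70.3 ft [0.5 1.1 0.7] open 87.8 grip 0.0 tilt -1.0
shift without spin [ -79.1 -577.1    5.3]
spin 61.9 then shift [-546.5 -201.6    5.3]
t 6.4 pos [586.6 375.1  85.8] yaw 70.3 ft [0.5 1.1 0.7] open 87.8 grip 0.0 tilt -1.0
shift without spin [ -29.1 -461.1    5.4]
spin -51.0 then shift [ 339.7 -313.1    5.4]
```

```bash
python3 -m pendant '{"dp":[[-6,-48,0],[-7,-48,0],[-6,-48,0],[-7,-48,0],[-6,-48,0],[-7,-48,0],[-6,-48,0],[-7,-48,0],[-6,-48,0],[-7,-48,0],[-7,-48,0],[-7,-48,0]],"spin":[0,0,0,0,0,0,0,0,0,0,0,0]}'; python3 -m pendant '{"dp":[[0,0,0],[0,0,0],[0,0,0],[0,0,0],[0,0,0],[0,0,0],[0,0,0],[0,0,0],[0,0,0]],"spin":[8.5,8.5,8.5,8.5,8.5,8.5,8.5,2.5,0]}'; python3 go.py 467 -195 9 8.4
python3 - <<'E'
from h import *
from station import imaging
for n in("top","scene"):
    c=imaging.camera(n); i=c["img"][:,:,::-1]
    i=i[150:280,300:480] if n=="top" else i[130:260,190:370]
    cv2.imwrite(f"pics/{n}3.png",cv2.resize(i,None,fx=4,fy=4))
    for o in measure(c,"amber",.028)+measure(c,"felt",.004): print(n,*o)
E
```

```text
clock: 7.6
position: [0.4664, -0.1961, 0.0845]
eef_rot: [0.0, 0.17, 0.985, 0.0]
ft_force: [0.6, -0.6, 1.0]
opening: 0.0878
grip_force: 0.0
clock: 8.5
position: [0.467, -0.1941, 0.0842]
eef_rot: [0.0, 0.654, 0.757, -0.0]
ft_force: [0.4, -0.7, 0.9]
opening: 0.088
grip_force: 0.0
t 8.5 pos [ 467.  -194.1   84.2] yaw 8.4 ft [ 0.4 -0.7  0.9] open 88.0 grip 0.0 tilt -1.0
shift without spin [-0.9 -0.1 75.2]
spin -0.0 then shift [-0.9 -0.1 75.2]
top amber [168. 171.] rect [582.2 372.   44.3  39.5  47.4] circ [582.8 371.9  45.8] z90 31.4 zmed 28.1
top amber [340. 218.] rect [458.7 -68.3  68.3  18.4  32.1] circ [458.3 -67.7  69.2] z90 27.1 zmed 24.1
top felt [256. 139.] rect [678.4 151.9  55.1  55.7  82.7] circ [679.3 151.4  75.4] z90 7.4 zmed 4.5
top felt [366. 144.] rect [ 663.8 -141.5   61.6   64.5   88.1] circ [ 663.5 -142.1   65.4] z90 7.3 zmed 4.6
scene amber [292. 198.] rect [460.9 -68.8  65.9  17.5  31.9] circ [461.9 -70.1  66.5] z90 26.5 zmed 24.7
scene amber [461. 275.] rect [590.3 373.7  38.5  54.   75.9] circ [590.3 373.8  54.2] z90 30.0 zmed 27.1
scene amber [487. 363.] rect [792.2 438.3  16.7  25.8  68.7] circ [792.4 438.7  30.3] z90 14.1 zmed 11.8
scene felt [182. 209.] rect [ 548.8 -350.9   76.1   37.9   87.1] circ [ 549.9 -351.    83.3] z90 7.1 zmed 4.9
scene felt [241. 259.] rect [ 657.7 -144.1   63.4   66.8   14.3] circ [ 657.4 -143.9   68.7] z90 6.8 zmed 4.1
scene felt [455. 280.] rect [590.5 367.5  49.9  31.1  53.1] circ [584.5 372.   50. ] z90 6.0 zmed 4.2
scene felt [359. 290.] rect [671.9 150.9  58.6  56.3  83. ] circ [671.7 151.3  79.4] z90 6.2 zmed 3.9
```

View pics/scene3.png

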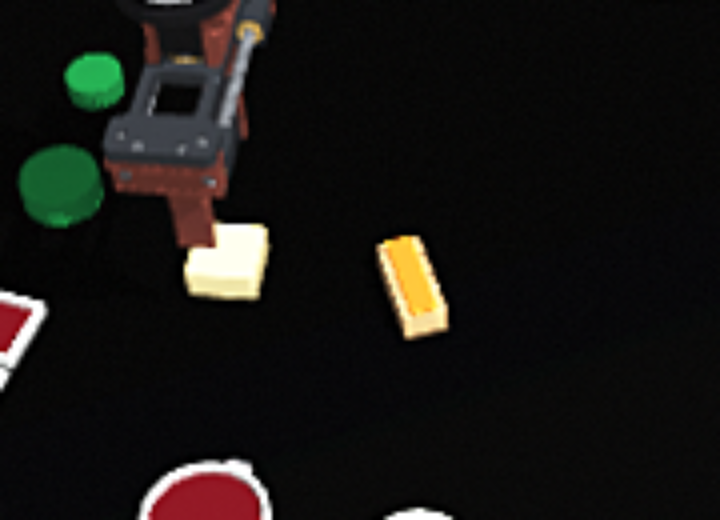

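The straw cake sits at crop (230,260), left-offset of the finger as parallax would predict. The small cake lies flat in its tray with its top at z of about 28 mm. Descending.

```bash
python3 -m pendant '{"dp":[[0,0,25],[0,0,25],[0,0,15],[0,0,7],[0,0,3],[0,0,0]],"spin":[0,0,0,0,0,0]}'; python3 -m pendant '{"dp":[[0,0,0],[0,0,0],[0,0,0],[0,0,0],[0,0,0],[0,0,0],[0,0,0],[0,0,-10],[0,0,-20],[0,0,-30],[0,0,-30]],"spin":[0,0,0,0,0,0,0,0,0,0,0]}' 255 15;  python3 go.py 675 151 95 -7.7
```

```text
clock: 9.2
position: [0.467, -0.1944, 0.0093]
eef_rot: [0.0, 0.654, 0.757, 0.0]
ft_force: [-0.2, -0.6, -0.4]
opening: 0.0879
grip_force: 0.0
clock: 10.3
position: [0.4663, -0.1943, 0.1003]
eef_rot: [-0.0, 0.654, 0.757, -0.0]
ft_force: [0.2, -0.1, -0.4]
opening: 0.0459
grip_force: 15.0
t 10.3 pos [ 466.3 -194.3  100.3] yaw 8.3 ft [ 0.2 -0.1 -0.4] open 45.9 grip 15.0 tilt -1.0
shift without spin [311.4 256.5   5.1]
spin 16.0 then shift [370.1 160.5   5.1]
```

```bash
python3 -m pendant '{"dp":[[0,0,0],[0,0,0],[25,10,0],[40,17,0],[44,20,0],[45,20,0],[45,20,0],[45,20,0],[45,20,0],[40,17,0],[30,12,0],[11,5,0]],"spin":[8,8,0,0,0,0,0,0,0,0,0,0]}'; python3 -m pendant '{"dp":[[0,0,20]],"spin":[0]}'
python3 - <<'E'
from h import *
from station import imaging
c=imaging.camera("scene"); W=depthz(c)
hsv=cv2.cvtColor(c["img"],cv2.COLOR_RGB2HSV)
cv2.imwrite("pics/s4.png",cv2.resize(c["img"][190:340,270:450,::-1],None,fx=4,fy=4))
E
python3 go.py 675 151 14 -7.7
```

```text
clock: 11.5
position: [0.6764, 0.1559, 0.0992]
eef_rot: [-0.0, 0.751, 0.66, 0.001]
ft_force: [0.8, 0.7, 0.0]
opening: 0.0456
grip_force: 15.0
clock: 11.6
position: [0.678, 0.1533, 0.0816]
eef_rot: [0.001, 0.752, 0.66, 0.002]
ft_force: [-0.2, -0.2, -0.8]
opening: 0.0462
grip_force: 15.0
t 11.7 pos [674.4 151.   76.7] yaw -7.6 ft [-1.6 -0.4 -2.9] open 45.9 grip 15.0 tilt -1.0
shift without spin [ 0.2  0.7 62.7]
spin 0.1 then shift [ 0.2  0.7 62.7]
```

View pics/s4.png

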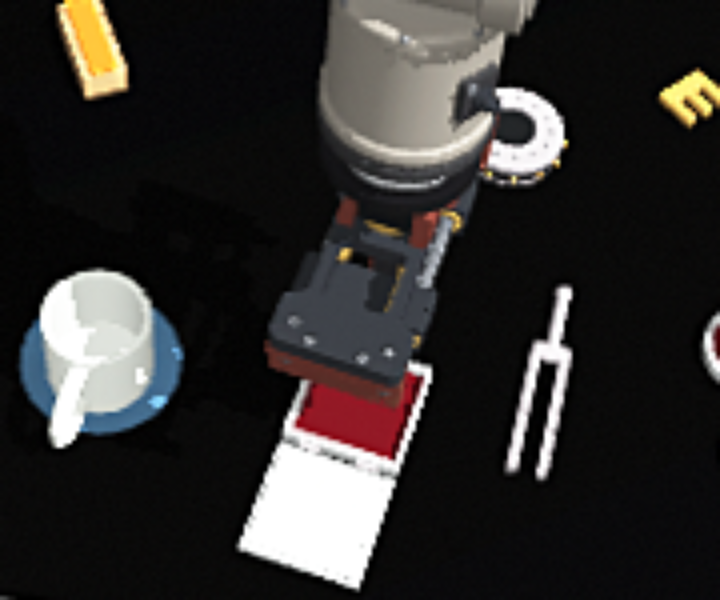

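The square felt is at crop (355,405) and the cake is hidden behind the gripper but held, with the opening at 46 mm. Lowering.

```bash
python3 -m pendant '{"dp":[[0,0,20],[0,0,20],[0,0,14],[0,0,5],[0,1,2],[0,0,1],[0,0,0]],"spin":[0,0,0,0,0,0,0]}'; python3 go.py 675 151 14 -7.7
```

```text
clock: 12.35
position: [0.6772, 0.1509, 0.018]
eef_rot: [0.0, 0.753, 0.658, 0.001]
ft_force: [-0.5, -0.9, -0.8]
opening: 0.0461
grip_force: 15.0
t 12.3 pos [677.2 150.9  18. ] yaw -7.7 ft [-0.5 -0.9 -0.8] open 46.1 grip 15.0 tilt -1.0
shift without spin [-0.2 -2.2  4. ]
spin 0.0 then shift [-0.2 -2.2  4. ]
```

```bash
python3 -m pendant '{"dp":[[0,-1,2],[0,-1,1.5],[0,0,0.5],[0,0,0]],"spin":[0,0,0,0]}'; python3 -m pendant '{"dp":[[0,0,0],[0,0,0],[0,0,0],[0,0,0],[0,0,0],[0,0,0],[0,0,0],[0,0,-20],[0,0,-40],[0,0,-20]],"spin":[0,0,0,0,0,0,0,0,0,0]}' 0; python3 go.py 430 -328.5 90 -46.5
```

```text
clock: 12.75
position: [0.6745, 0.1514, 0.0133]
eef_rot: [-0.0, 0.753, 0.658, -0.0]
ft_force: [-1.0, 0.4, 1.3]
opening: 0.046
grip_force: 15.0
clock: 13.75
position: [0.6759, 0.1511, 0.0959]
eef_rot: [0.001, 0.753, 0.658, 0.001]
ft_force: [-0.2, -0.6, 0.1]
opening: 0.0876
grip_force: 0.0
t 13.8 pos [675.9 151.1  95.9] yaw -7.7 ft [-0.2 -0.6  0.1] open 87.6 grip 0.0 tilt -1.0
shift without spin [-508.1 -179.8    5. ]
spin 38.8 then shift [-508.5  178.6    5. ]
```

```bash
python3 -m pendant '{"dp":[[-30,-12,0],[-45,-16,0],[-46,-16,0],[-46,-16,0],[-46,-16,0],[-46,-16,0],[-46,-16,0],[-46,-16,0],[-46,-16,0],[-46,-16,0],[-40,-14,0],[-25,-10,0]],"spin":[0,0,0,0,0,0,0,0,0,0,0,0]}'; python3 -m pendant '{"dp":[[0,0,0],[0,0,0],[0,0,0],[0,0,0],[0,0,0],[0,0,0]],"spin":[8.5,8.5,8.5,8.5,4.8,0]}'; python3 go.py 430 -328.5 9 -46.5
python3 - <<'E'
from h import *
from station import imaging
for n in("top","scene"):
    c=imaging.camera(n); i=c["img"][:,:,::-1]
    if n=="scene": cv2.imwrite(f"pics/s5.png",cv2.resize(i[90:330,120:420],None,fx=2.5,fy=2.5))
    for o in measure(c,"green",.024)+measure(c,"straw",.028): print(n,*o)
E
```

```text
clock: 14.95
position: [0.4266, -0.3318, 0.0937]
eef_rot: [0.001, 0.754, 0.657, -0.0]
ft_force: [0.2, -0.7, -0.7]
opening: 0.088
grip_force: 0.0
clock: 15.55
position: [0.4288, -0.3283, 0.0931]
eef_rot: [0.0, 0.929, 0.371, -0.0]
ft_force: [0.0, -0.1, 0.6]
opening: 0.0877
grip_force: 0.0
t 15.6 pos [ 428.8 -328.3   93.1] yaw -46.5 ft [ 0.  -0.1  0.6] open 87.7 grip 0.0 tilt -1.0
shift without spin [ 0.8  1.  84.1]
spin 0.0 then shift [ 0.8  1.  84.1]
top straw [303.  66.] rect [ 6.1660e+02 -3.6400e+01  9.7790e+02  1.8802e+03  2.0000e-01] circ [ 752.3  -35.8 2008.7] z90 -741.3 zmed -748.1
top straw [255. 137.] rect [674.7 150.5  48.8  50.2  81.4] circ [675.9 149.9  64.7] z90 30.9 zmed 28.0
top straw [336. 221.] rect [451.3 -57.7  65.8   7.6  31.6] circ [452.  -58.8  65.8] z90 24.2 zmed 19.8
top straw [186. 243.] rect [401.2 316.2  27.2  32.7  46.4] circ [401.2 317.1  40. ] z90 10.3 zmed 8.2
scene green [212. 151.] rect [ 337.3 -347.6   58.5   34.3   48.1] circ [ 335.5 -346.9   60.9] z90 19.4 zmed 15.9
scene green [171. 164.] rect [ 414.2 -441.8  105.7   66.4   48.5] circ [ 411.  -439.   105.7] z90 34.2 zmed 31.0
scene green [205. 176.] rect [ 436.7 -326.8   78.    54.7   36.7] circ [ 437.3 -327.5   78.7] z90 26.0 zmed 22.7
scene straw [294. 204.] rect [470.2 -63.2  81.4  30.4  30.4] circ [470.7 -63.6  84.8] z90 22.7 zmed 18.9
scene straw [443. 213.] rect [418.9 318.3  27.8  33.5  47.3] circ [420.2 318.4  41. ] z90 10.9 zmed 7.8
scene straw [356. 296.] rect [703.1 146.7  47.8  12.4  78.3] circ [699.5 147.5  48.1] z90 26.3 zmed 18.5
```

View pics/s5.png

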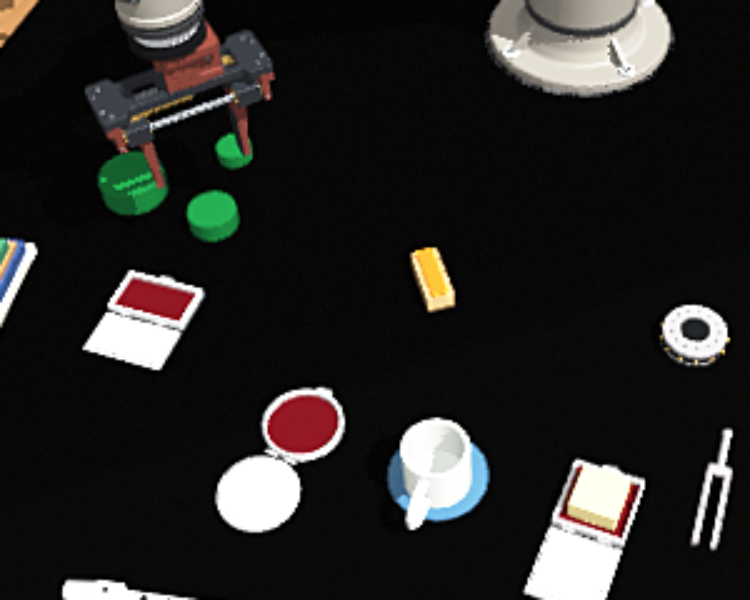

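The square cake lies in its case at crop (600,495), and the middle green one at (213,215) is free of its neighbours. Grasping it.

```bash
python3 -m pendant '{"dp":[[1,1,25],[0,0,25],[0,0,20],[0,0,10],[0,0,4],[0,0,0]],"spin":[0,0,0,0,0,0]}'; python3 -m pendant '{"dp":[[0,0,0],[0,0,0],[0,0,0],[0,0,0],[0,0,0],[0,0,0],[0,0,0],[0,0,-10],[0,0,-20],[0,0,-30],[0,0,-30]],"spin":[0,0,0,0,0,0,0,0,0,0,0]}' 255 18;  python3 go.py 661 -142.7 100
```

```text
clock: 16.25
position: [0.4301, -0.3286, 0.0092]
eef_rot: [-0.0, 0.929, 0.371, 0.0]
ft_force: [-0.3, -0.3, 0.8]
opening: 0.0879
grip_force: 0.0
clock: 17.35
position: [0.4293, -0.3282, 0.1001]
eef_rot: [-0.0, 0.929, 0.371, -0.001]
ft_force: [0.4, -0.0, -0.3]
opening: 0.0557
grip_force: 18.0
t 17.4 pos [ 429.3 -328.2  100.1] yaw -46.5 ft [ 0.4 -0.  -0.3] open 55.7 grip 18.0 tilt -1.0
shift without spin [ 2.957e+02  2.510e+01 -1.000e-01]
```

```bash
python3 -m pendant '{"dp":[[25,2,0],[42,4,0],[45,4,0],[45,4,0],[45,4,0],[45,3,0],[33,2,0],[16,2,0],[0,0,30],[0,0,25],[0,0,12],[0,0,0]],"spin":[0,0,0,0,0,0,0,0,0,0,0,0]}'
python3 - <<'E'
from h import *
from station import imaging
for n in("top","scene"):
    c=imaging.camera(n)
    for o in measure(c,"green",.048,(.55,.8,-.25,0))+measure(c,"felt",.004,(.55,.8,-.25,0)): print(n,*o)
E
python3 go.py 661 -142.7 14
```

```text
clock: 18.55
position: [0.6599, -0.1433, 0.0308]
eef_rot: [-0.001, 0.929, 0.37, -0.002]
ft_force: [-0.4, 0.8, -0.8]
opening: 0.0554
grip_force: 18.0
top green [375. 145.] rect [ 643.8 -160.1   14.2   48.9   57.8] circ [ 645.  -158.3   49.4] z90 47.7 zmed 45.4
scene green [238. 252.] rect [ 665.3 -140.6   64.7   52.3   33.8] circ [ 665.3 -141.8   66.4] z90 48.9 zmed 46.3
scene felt [243. 264.] rect [ 666.6 -134.    41.6   67.9   47.6] circ [ 657.4 -143.9   68.7] z90 6.8 zmed 4.4
t 18.6 pos [ 661.8 -143.6   33.1] yaw -46.5 ft [ 0.1 -0.2  0.5] open 55.5 grip 18.0 tilt -1.0
shift without spin [ 0.1 -1.3 19.1]
```

```bash
python3 -m pendant '{"dp":[[0,-1,8],[0,0,5],[0,0,3],[0,0,2],[0,0,1],[0,0,0]],"spin":[0,0,0,0,0,0]}'; python3 go.py 661 -142.7 13.5
```

```text
clock: 19.25
position: [0.6611, -0.1417, 0.0135]
eef_rot: [-0.0, 0.929, 0.371, 0.0]
ft_force: [-2.7, 0.6, 2.8]
opening: 0.0555
grip_force: 18.0
t 19.2 pos [ 661.1 -141.7   13.5] yaw -46.4 ft [-2.7  0.6  2.8] open 55.5 grip 18.0 tilt -1.0
shift without spin [-0.7  0.6  0. ]
```

Light contact with the felt, so release. The bar is next.

```bash
python3 -m pendant '{"dp":[[0,0,0],[0,0,0],[0,0,0],[0,0,0],[0,0,0],[0,0,0],[0,0,0],[0,0,-20],[0,0,-40],[0,0,-20]],"spin":[0,0,0,0,0,0,0,0,0,0]}' 0; python3 go.py 458.5 -69 90 -58.7
```

```text
clock: 20.25
position: [0.6625, -0.1429, 0.0974]
eef_rot: [0.001, 0.929, 0.371, 0.002]
ft_force: [0.0, 0.4, -0.3]
opening: 0.0882
grip_force: 0.0
t 20.2 pos [ 662.5 -142.9   97.4] yaw -46.5 ft [ 0.   0.4 -0.3] open 88.2 grip 0.0 tilt -1.0
shift without spin [ -97.  -194.1    6.5]
spin 12.2 then shift [-135.9 -169.2    6.5]
```

```bash
python3 -m pendant '{"dp":[[0,0,0],[0,0,0],[-15,-19,0],[-28,-35,0],[-30,-37,0],[-30,-37,0],[-22,-28,0],[-11,-13,0],[0,0,30],[0,0,0]],"spin":[8,4.2,0,0,0,0,0,0,0,0]}'
python3 - <<'E'
from h import *
from station import imaging
for n in("top","scene"):
    c=imaging.camera(n)
    for o in measure(c,"amber",.024,(.4,.52,-.15,0),20)+measure(c,"green",.028,(.55,.8,-.25,0)): print(n,*o)
E
python3 go.py 458.5 -69 9 -58.7
```

```text
clock: 21.25
position: [0.4557, -0.0674, 0.0626]
eef_rot: [-0.001, 0.963, 0.271, -0.001]
ft_force: [-0.1, 0.9, -0.4]
opening: 0.0879
grip_force: 0.0
top green [367. 143.] rect [ 657.1 -144.1   49.9   55.2   88.6] circ [ 657.2 -142.8   57.5] z90 31.2 zmed 28.5
scene amber [292. 198.] rect [458.1 -70.2  66.6  19.1  27.7] circ [458.7 -71.2  66.8] z90 27.2 zmed 24.9
scene green [239. 256.] rect [ 663.8 -141.3   67.5   53.    35.8] circ [ 664.6 -143.1   68.5] z90 30.4 zmed 27.6
t 21.4 pos [457.5 -68.7  64.1] yaw -58.7 ft [0.5 0.6 0.3] open 88.1 grip 0.0 tilt -1.0
shift without spin [ 0.7  0.8 55.1]
spin 0.0 then shift [ 0.7  0.8 55.1]
```

```bash
python3 -m pendant '{"dp":[[1,1,22],[0,0,20],[0,0,10],[0,0,3],[0,0,0]],"spin":[0,0,0,0,0]}'; python3 -m pendant '{"dp":[[0,0,0],[0,0,0],[0,0,0],[0,0,0],[0,0,0],[0,0,0],[0,0,0],[0,0,0],[0,0,-10],[0,0,-20],[0,0,-30],[0,0,0]],"spin":[0,0,0,0,0,0,0,0,0,0,0,0]}' 255 18;  python3 go.py 551.4 -350 70 -3.7
```

```text
clock: 21.85
position: [0.4589, -0.069, 0.0086]
eef_rot: [0.0, 0.963, 0.27, 0.0]
ft_force: [-0.7, 0.4, 0.2]
opening: 0.088
grip_force: 0.0
clock: 23.05
position: [0.4603, -0.069, 0.0709]
eef_rot: [0.0, 0.963, 0.27, 0.002]
ft_force: [0.1, -0.9, -0.5]
opening: 0.0274
grip_force: 18.0
t 23.1 pos [460.3 -69.   70.9] yaw -58.7 ft [ 0.1 -0.9 -0.5] open 27.4 grip 18.0 tilt -1.0
shift without spin [-68.3 287.4   1.2]
spin -55.0 then shift [-274.5  109.1    1.2]
```

```bash
python3 -m pendant '{"dp":[[-7,25,0],[-10,42,0],[-10,43,0],[-10,43,0],[-10,43,0],[-10,43,0],[-8,33,0],[-3,15,0],[0,0,0]],"spin":[0,0,0,0,0,0,0,0,0]}';python3 -m pendant '{"dp":[[0,0,0],[0,0,0],[0,0,0],[0,0,0],[0,0,0],[0,0,0],[0,0,0],[0,0,20],[0,0,15],[0,0,0]],"spin":[-8,-8,-8,-8,-8,-8,-7,0,0,0]}'
python3 - <<'E'
from h import *
from station import imaging
for n in("top","scene"):
    c=imaging.camera(n); B=(.45,.65,-.45,-.28)
    for o in measure(c,"amber",.051,B,20)+measure(c,"straw",.051,B)+measure(c,"felt",.004,B): print(n,*o)
    if n=="scene": cv2.imwrite(f"pics/s6.png",cv2.resize(c["img"][120:270,100:300,::-1],None,fx=4,fy=4))
E
python3 go.py 551.4 -350 13.2 -3.7
```

```text
clock: 23.95
position: [0.5492, -0.3518, 0.0678]
eef_rot: [0.001, 0.963, 0.269, -0.0]
ft_force: [0.2, -0.8, -0.3]
opening: 0.0278
grip_force: 18.0
clock: 24.95
position: [0.5481, -0.3466, 0.0305]
eef_rot: [-0.003, 0.729, 0.685, -0.001]
ft_force: [-1.2, -0.3, -0.3]
opening: 0.028
grip_force: 18.0
scene amber [184. 200.] rect [ 552.8 -334.8   40.9   20.5   86.8] circ [ 552.8 -335.    43.6] z90 51.3 zmed 48.7
scene straw [187. 205.] rect [ 563.6 -314.7   35.4   34.9   53.1] circ [ 562.5 -316.3   41.4] z90 45.4 zmed 38.0
scene felt [183. 212.] rect [ 558.  -349.    34.    82.6   13.8] circ [ 549.9 -351.    83.3] z90 7.4 zmed 5.0
t 25.1 pos [ 549.4 -348.3   32.7] yaw -3.6 ft [ 0.2 -0.4 -0. ] open 27.7 grip 18.0 tilt -1.0
shift without spin [-1.6  2.2 19.5]
spin 0.1 then shift [-1.6  2.2 19.5]
```

View pics/s6.png

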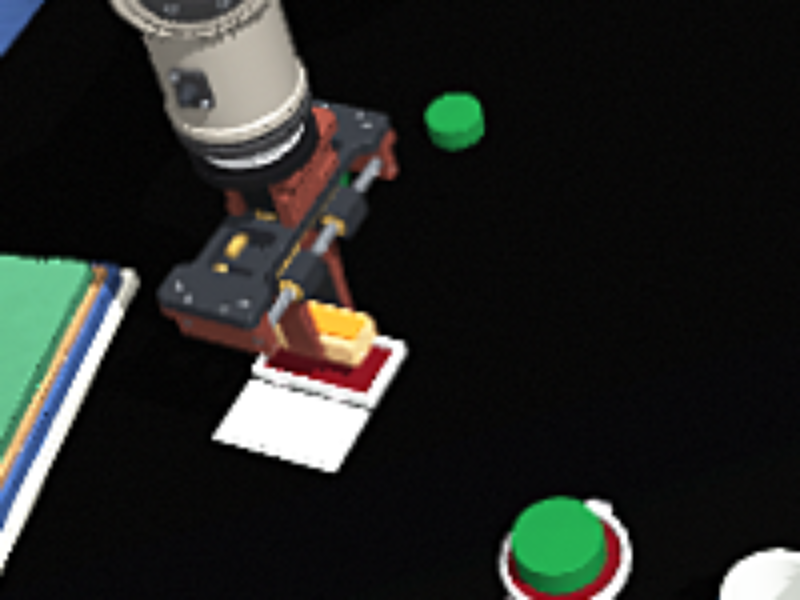

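The bar hangs aligned over its recess at crop (330,350), and the large cake lies in its case at (560,545). Lowering.

```bash
python3 -m pendant '{"dp":[[-1.5,2,6],[0,0,6],[0,0,3.5],[0,0,2.5],[0,0,1],[0,0,0]],"spin":[0,0,0,0,0,0]}'; python3 go.py 551.4 -350 12.9
```

```text
clock: 25.65
position: [0.5515, -0.3507, 0.014]
eef_rot: [-0.0, 0.729, 0.684, -0.0]
ft_force: [0.2, -0.0, 0.0]
opening: 0.0281
grip_force: 18.0
t 25.6 pos [ 551.5 -350.7   14. ] yaw -3.6 ft [ 0.2 -0.   0. ] open 28.1 grip 18.0 tilt -1.0
shift without spin [ 0.7 -0.2  1.1]
```

```bash
python3 -m pendant '{"dp":[[0,0,0.6],[0,0,0.4],[0,0,0]],"spin":[0,0,0]}'; python3 -m pendant '{"dp":[[0,0,0],[0,0,0],[0,0,0],[0,0,0],[0,0,0],[0,0,0],[0,0,0],[0,0,-20],[0,0,-40],[0,0,-40],[0,0,-40],[0,0,0]],"spin":[0,0,0,0,0,0,0,0,0,0,0,0]}' 0;python3 -m pendant '{"dp":[[0,-40,0],[0,-40,0],[0,-30,0],[0,0,0]],"spin":[0,0,0,0]}'
python3 - <<'E'
from h import *
from station import imaging
for n in("top","scene"):
    c=imaging.camera(n); 
    for o in measure(c,"amber",.028)+measure(c,"straw",.028)+measure(c,"green",.028)+measure(c,"steel",.018,(.4,.52,.1,.3)): print(n,*o)
    cv2.imwrite(f"pics/{n}7.png",c["img"][:,:,::-1])
E
```

```text
clock: 25.95
position: [0.5517, -0.3507, 0.0132]
eef_rot: [0.0, 0.729, 0.684, 0.0]
ft_force: [-0.3, -0.3, -0.3]
opening: 0.0279
grip_force: 18.0
clock: 27.15
position: [0.5543, -0.3532, 0.1591]
eef_rot: [0.005, 0.729, 0.684, 0.002]
ft_force: [-0.2, 0.7, 0.9]
opening: 0.0881
grip_force: 0.0
clock: 27.55
position: [0.4368, -0.3438, 0.1525]
eef_rot: [-0.002, 0.731, 0.683, -0.0]
ft_force: [-0.1, 0.9, -0.1]
opening: 0.0879
grip_force: 0.0
top amber [168. 171.] rect [582.2 371.9  44.3  39.6  47.4] circ [582.8 371.9  45.8] z90 30.8 zmed 27.4
top amber [448. 181.] rect [ 553.1 -351.3   60.3   17.7   86.4] circ [ 552.4 -351.1   62. ] z90 30.8 zmed 28.1
top straw [303.  66.] rect [ 6.1660e+02 -3.6400e+01  9.7790e+02  1.8802e+03  2.0000e-01] circ [ 752.3  -35.8 2008.7] z90 -741.2 zmed -748.1
top straw [255. 137.] rect [675.1 150.5  48.8  50.2  81.4] circ [675.8 150.   64.7] z90 31.2 zmed 28.1
top straw [447. 183.] rect [ 551.7 -348.6   70.6   31.    86.3] circ [ 548.8 -348.4   73.5] z90 28.6 zmed 23.8
top straw [186. 242.] rect [401.2 316.2  27.2  36.   46.4] circ [401.1 316.7  40.6] z90 11.4 z
[... 610 characters left out ...]
 circ [ 568.8 -344.7   76.1] z90 25.3 zmed 18.1
scene straw [443. 213.] rect [419.2 318.7  29.   33.   46. ] circ [420.2 318.4  41. ] z90 10.5 zmed 8.0
scene straw [356. 296.] rect [703.1 146.7  47.8  12.4  78.3] circ [699.5 147.5  48.1] z90 26.3 zmed 17.2
scene green [213. 150.] rect [ 338.3 -341.9   60.3   40.9   21.8] circ [ 338.8 -343.6   60.7] z90 19.7 zmed 16.3
scene green [172. 163.] rect [ 414.1 -435.8  104.8   74.8   37.1] circ [ 413.4 -435.2  105.3] z90 34.0 zmed 30.9
scene green [239. 256.] rect [ 664.2 -142.1   68.4   52.7   20.7] circ [ 664.6 -143.1   68.5] z90 30.0 zmed 27.7
scene steel [398. 223.] rect [466.  209.2  67.7  68.   70.4] circ [469.7 209.5  75.6] z90 20.8 zmed 18.0
```

View pics/scene7.png

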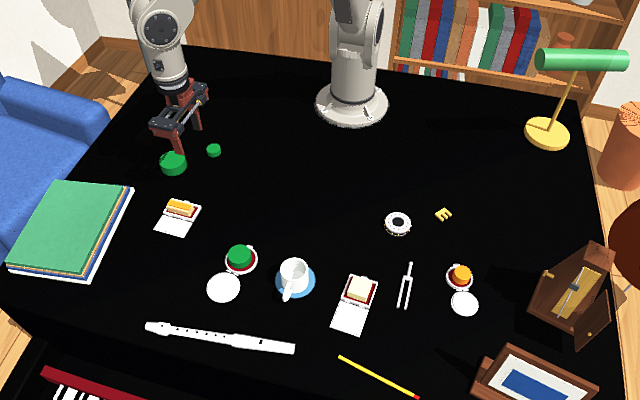

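All four rosins lie in their own cases at (180,208), (240,256), (360,290) and (461,275), with their tops at about 28 mm. The pitch pipe (398,223) and cup (294,277) have not moved. Handing in.

```bash
python3 -m pendant '{"dp":[[0,0,0],[0,0,0],[0,0,0]],"spin":[0,0,0]}' | head -2; python3 -c "
from station import ctrl
print(ctrl.hand_in())"
```

```text
clock: 27.95
position: [0.4427, -0.3436, 0.1529]
the job is handed in; nothing more can be done
None
```

I put all four rosins flat in their own cases, left the pitch pipe and cup where they were, and handed the job in at about 28 s; `hand_in()` returned no verdict.

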